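Restock the cleaning tray by its drawn layout and reset the reminder dial

TASK

Restock the cleaning tray: take every supply that stands on the rubber mat and set it on the tray inside the outline drawn for its shape, standing as it stands now and turned the way the outline lies; outlines whose supply has not been delivered stay empty. When all are in place, turn the restock reminder dial back (counter-clockwise seen from above) all the way to its zero stop. Leave the amber bottle, the yellow scrubber and the mug at the far side where they are.

Things in the scene. Friction and masses are not known exactly. Their poses are not given: they have to be found in the camera images.
- tray: The supply tray: low fixed grey tray 280 x 345 mm (x, y) with a white floor 5 mm thick and a rim 14 mm high and 5 mm thick, six outlines drawn on its floor in two rows of three. It lies on the left or the right of the table and is turned a little. Origin: centre of the underside.
- mat: Fixed dark grey ribbed rubber mat 290 x 350 mm, 4 mm thick, on the other side, where the delivered supplies stand. Origin: centre of the underside.
- bottle: Slim round white bottle, 46 mm diameter up to 78 mm high, with a blue cap of 32 mm diameter from 88 to 120 mm (best gripped by the cap, 108 mm up), 120 mm high in all, about 0.2 kg. Origin: centre of the underside, z up.
- tub: Squat round white tub, 62 mm diameter, with a grey lid of 66 mm diameter from 58 to 72 mm high (72 mm high in all), about 0.35 kg; grip it 45 mm up. Origin: centre of the underside, z up.
- sprayer: Trigger spray bottle: square pale body 62 x 62 mm, 95 mm high, and on its neck a white head 70 mm long (along x, nozzle at -x), 26 mm wide (y), from 126 to 162 mm high; about 0.4 kg. Grip the head across its width, 145 mm up. Origin: centre of the underside, z up.
- rinse: Flat blue bottle 76 mm (x) by 36 mm (y), body 76 mm high, with a white cap 28 mm in diameter in the middle up to 98 mm; about 0.25 kg. Grip the body across y, 66 mm up. Origin: centre of the underside, z up.
- soapbox: Cardboard soap box with a paper band, 96 mm (x) by 58 mm (y), 34 mm high, about 0.18 kg, lying flat. Grip it across y with the fingertips 16 mm above its underside (clear of the tray rim). Origin: centre of the underside, z up.
- brush: Scrubbing brush, bristles down: wooden back 140 mm (x) by 48 mm (y) with round ends, from 22 to 44 mm high, over a 112 x 40 mm block of bristles; about 0.15 kg. Grip it across y with the fingertips 19 mm above its underside (clear of the tray rim). Origin: centre of the underside, z up.
- spot_bottle: Outline for the slim bottle: the small circle, 56 mm diameter, with a 32 mm circle inside. Drawn in dark lines on the white tray floor, 5 mm larger all round than the item that belongs there; flat, nothing to push against. Origin: its centre, on the tray floor.
- spot_tub: Outline for the tub: the large circle, 76 mm diameter, with a 58 mm circle inside. Drawn in dark lines on the white tray floor, 5 mm larger all round than the item that belongs there; flat, nothing to push against. Origin: its centre, on the tray floor.
- spot_sprayer: Outline for the spray bottle: a square, 72 x 72 mm, with a 56 x 26 mm bar inside. The head may point along or across the bar, either way. Drawn in dark lines on the white tray floor, 5 mm larger all round than the item that belongs there; flat, nothing to push against. Origin: its centre, on the tray floor.
- spot_rinse: Outline for the flat bottle: a small rectangle, 86 mm (x) by 46 mm (y), with a 30 mm circle inside. Either way round. Drawn in dark lines on the white tray floor, 5 mm larger all round than the item that belongs there; flat, nothing to push against. Origin: its centre, on the tray floor.
- spot_soapbox: Outline for the soap box: an empty rectangle, 106 mm (x) by 68 mm (y). Either way round. Drawn in dark lines on the white tray floor, 5 mm larger all round than the item that belongs there; flat, nothing to push against. Origin: its centre, on the tray floor.
- spot_brush: Outline for the brush: a long shape with round ends, 150 mm (x) by 58 mm (y), with a slim 100 x 14 mm one inside. Either way round. Drawn in dark lines on the white tray floor, 5 mm larger all round than the item that belongs there; flat, nothing to push against. Origin: its centre, on the tray floor.
- dial_base: Base of the restock reminder dial: fixed white disc, 108 mm diameter, 20 mm high, between tray and mat, with a ring of tick marks; the long thick tick beside a small steel block, towards its -x, is zero. Origin: centre of the underside.
- dial (a joint): Angle of the dial in rad: 0 at the zero stop, growing clockwise seen from above to 4.4; it starts between 2.0 and 3.9, turns with light friction (0.05 N m) and stays where it is left. A hard stop ends it at 0: turning against it only makes the grip slip.
- dial_grip (a point): Grip point of the dial, on its vertical axis, 54 mm above the table. The grip is a grey bar 62 mm long, 16 mm thick, from 28 to 70 mm above the table; it turns with the dial and a dark line on its top points from the axis to the shown tick. The bar lies along this point's x axis, the line on its -x half; at joint 0 that is the x axis of dial_base.
- pump: Bystander: amber bottle, 60 mm diameter, 160 mm high, at the far side. Origin: centre of the underside, z up.
- scrubber: Bystander: yellow scalloped scrubbing disc, 110 mm across, 30 mm high, at the far side. Origin: centre of the underside, z up.
- mug: Bystander: white mug, 80 mm diameter, 90 mm high, handle at its +y, at the far side. Origin: centre of the underside, z up.

How it is judged:
By the outcome, as a careful person would: the job done as asked, in the order asked, and still so for the second after the job is handed in, with the robot touching nothing.
Of bottle, tub, sprayer, rinse, soapbox, brush only 4 to 6 are there at a start; the rules pass over those that are not, and their reading is None.
At some moment in a run one of tub, soapbox, brush may be knocked a few centimetres aside while the robot is not near it.
It also fails if it takes over 210 s, if anything falls off the work surface, if the arm or the gripper's body presses on something with over 40 N, if the wrist force passes 120 N, or if a joint passes its speed limit or range.

ROBOT

A 7-joint arm with a two-finger parallel gripper is mounted at the origin on the work surface. World frame = base frame: x ahead of the robot, y to its left, z up, the work surface at z = 0. Lengths are in m, angles in rad, forces in N, time in s.
With the tool pointing down it reaches from about 0.4 to 0.85 m from the base axis. Payload 4.5 kg.
Tool frame: the origin (TCP) lies midway between the tips of the shut fingers; the grasp point (between the pads) lies 19 mm behind it; z points along the fingers, y is the line along which they close (so a half turn about z gives the same grasp; the last joint's range is limited). The gripper opens to 88 mm and grips with 3 to 60 N. Pads are 18 mm wide; open, the fingers measure 123 mm over their backs; the gripper's body (75 mm by 187 mm) begins 45 mm behind the grasp point.
Start: joints at [-1.178, 0.689, -0.195, 1.565, 0.157, 0.902, -0.215], TCP at [0.219, 0.585, 0.239] pointing down, gripper open.
Joint ranges: [-3.01, 3.01], [-0.46, 2.08], [-1.47, 1.51], [0.13, 2.56], [-1, 4.14], [0.04, 2.09], [-2.66, 2.66]. Speed limits (rad/s): [2.57, 2.57, 3.14, 3.14, 3.14, 3.14, 3.14].

INTERFACE

Orientations are given as a unit quaternion [x, y, z, w].
In Python, from plant import r gives the robot as it stands. The module is installed in compiled form; this text tells all that it offers.
- The arm moves only by the tool step_arm, never from a script. Its argument "series" is a list of rows, each a list of 7 numbers: the shift along the world's x, y, z in mm, then the turn, a rotation vector about the world's x, y, z in rad, then the closure, from 0 (fully open) to 1 (shut). A call has 1 to 20 rows; each row shifts and turns the commanded pose from where the row before left it; what a row does not reach is not made up. A row lasts 1/10 s, in which the tool goes at most 50 mm and 8.59 degrees, less where a joint would pass 70% of its speed; a pose out of reach is approached as far as the arm can. A call is refused whole if a number of a shift passes 50 or a number of a turn 0.15, either way. A call with a gripper value outside its range is refused whole. The fingers move at their own pace and stop on an object; "force" is the grip in N (left out, the last holds). Time passes only in rows, so rows that do not move let the fingers close. It gives the time, the measured TCP pose, the force, the opening and the grip force at its end, in the units of the state.
- r.get_state(): the state, without advancing time (a new reading comes with each control period).
- r.snapshot(name): name is "scene" or "side" or "wrist"; returns (picture, depth): 384x512x3 uint8, blue, green, red; 384x512 float32, m along the optical axis (not along the pixel's ray), 0 where there is no reading.
- r.get_calibration(name): a dict with "intrinsics" (3x3 intrinsics, pixels), "dist_coeffs" ([k1, k2, p1, p2, k3] as OpenCV has them; the pictures are not rectified), "pose" (4x4, takes a point from camera to world coordinates). Camera axes: x right, y up, looking along -z (the intrinsics and any distortion apply to the point x, -y, -z); pixel columns grow to the right and rows downward; lengths in m; the calibration is good to about 2 mm. A picture is of the moment at which its call begins: read the wrist's pose just before it. get_calibration takes no time and is no camera call; for the wrist camera it gives the pose at the moment of the call.
- r.finish_job(): hands the job in; it is judged then, once.
The state is a dict: "clock": time; "q": joint angles; "qd": joint speeds; "joint_torque": joint torques, N m; "tool_pos": TCP position; "eef_rot": TCP orientation; "contact_force": force on the tool from outside, world axes, zero at the start; "moment": the same for the moment, N m; "opening": opening from 0.0 (shut) to 1.0 (fully open); "finger_force": force on a finger pad.
Only numpy, scipy, OpenCV 4.12 (cv2) and the standard library are available. Lean on these libraries where they do the work, as an engineer would, in place of code of your own. Each camera call takes 0.05 s, during which the arm holds its last target. There are 200 camera calls.

## Working session

There is one attempt and no reset: what is moved stays moved. The work goes in short steps, Python scripts to look and compute and a tool call to move; the robot and the scene stay as the last step left them, time stands still between calls to the robot, and variables do not carry over. Pictures are saved under pics/ and viewed, at most 14 in all, crops included, and the job is handed in when it is done.

Besides the shell and the picture viewer there is one more tool, called after "Request:" as a command line: name --pt "numbers of a row" for each row, then --argument value for the rest. step_arm: Moves the arm, as the interface text tells. Its arguments: {"type":"object","properties":{"series":{"type":"array"},"force":{"type":"number"}},"required":["series"]}

```bash
mkdir -p pics
cat > h.py <<'E'
import numpy as np, cv2
from plant import r
def snap(n,f=None):
    c=r.get_calibration(n); p,d=r.snapshot(n)
    if f: cv2.imwrite('pics/'+f,p)
    np.savez('last_%s.npz'%n,p=p,d=d,K=c['intrinsics'],D=c['dist_coeffs'],T=c['pose'])
def load(n):
    return np.load('last_%s.npz'%n)
def ray(z,uv):
    q=cv2.undistortPoints(np.array(uv,float).reshape(-1,1,2),z['K'],z['D']).reshape(-1,2)
    v=np.c_[q[:,0],-q[:,1],-np.ones(len(q))]
    return z['T'][:3,3],v@z['T'][:3,:3].T,v
def onz(n,uv,h):
    o,v,_=ray(load(n),uv); h=np.asarray(h,float)
    return o+v*((h-o[2])/v[:,2])[:,None]
def bydepth(n,uv):
    z=load(n);o,v,_=ray(z,uv)
    return np.array([o+v[i]*z['d'][int(round(b)),int(round(a))] for i,(a,b) in enumerate(uv)])
def proj(n,P):
    z=load(n);T=np.linalg.inv(z['T']);P=np.atleast_2d(P);c=P@T[:3,:3].T+T[:3,3]
    c=c*[1,-1,-1]
    return cv2.projectPoints(c,np.zeros(3),np.zeros(3),z['K'],z['D'])[0].reshape(-1,2)
def ortho(n,x0,x1,y0,y1,h,s,f):
    "top view: px rows = x decreasing downward, cols = y decreasing rightward; s px/m"
    X=np.arange(x1,x0,-1/s);Y=np.arange(y1,y0,-1/s)
    G=np.stack(np.meshgrid(X,Y,indexing='ij'),-1).reshape(-1,2)
    m=proj(n,np.c_[G,np.full(len(G),h)]).reshape(len(X),len(Y),2).astype(np.float32)
    im=cv2.remap(load(n)['p'],m[...,0],m[...,1],cv2.INTER_LINEAR)
    cv2.imwrite('pics/'+f,im)
def st():
    s=r.get_state();print({k:np.round(s[k],4).tolist() for k in('clock','q','tool_pos','eef_rot','contact_force','opening','finger_force')})
E
python3 - <<'E'
from h import *
st()
snap('scene','scene0.png');snap('side','side0.png')
for n in('scene','side','wrist'):
    c=r.get_calibration(n);print(n,np.round(c['pose'],3).tolist(),np.round(c['intrinsics'],1).tolist())
a=np.hstack([load('scene')['p'],load('side')['p']])
cv2.imwrite('pics/both.png',cv2.resize(load('scene')['p'],(800,600)))
E
```

```text
{'clock': 0.0, 'q': [-1.1782, 0.69, -0.1945, 1.5664, 0.1573, 0.9025, -0.2151], 'tool_pos': [0.2193, 0.5846, 0.2379], 'eef_rot': [0.1784, 0.984, -0.0009, -0.0001], 'contact_force': [0.0433, 0.1607, -0.0051], 'opening': 0.998, 'finger_force': 0.0}
scene [[-0.603, -0.542, 0.585, 1.137], [0.798, -0.401, 0.451, 0.436], [-0.01, 0.738, 0.674, 0.721], [0.0, 0.0, 0.0, 1.0]] [[382.7, 0.0, 259.5], [0.0, 382.7, 187.5], [0.0, 0.0, 1.0]]
side [[0.999, 0.037, -0.039, 0.546], [-0.054, 0.639, -0.767, -1.033], [-0.004, 0.768, 0.641, 0.953], [0.0, 0.0, 0.0, 1.0]] [[486.2, 0.0, 260.5], [0.0, 486.2, 192.9], [0.0, 0.0, 1.0]]
wrist [[0.35, -0.904, -0.246, 0.157], [0.937, 0.337, 0.093, 0.609], [-0.002, -0.263, 0.965, 0.383], [0.0, 0.0, 0.0, 1.0]] [[269.3, 0.0, 259.7], [0.0, 269.3, 188.6], [0.0, 0.0, 1.0]]
```

View pics/both.png

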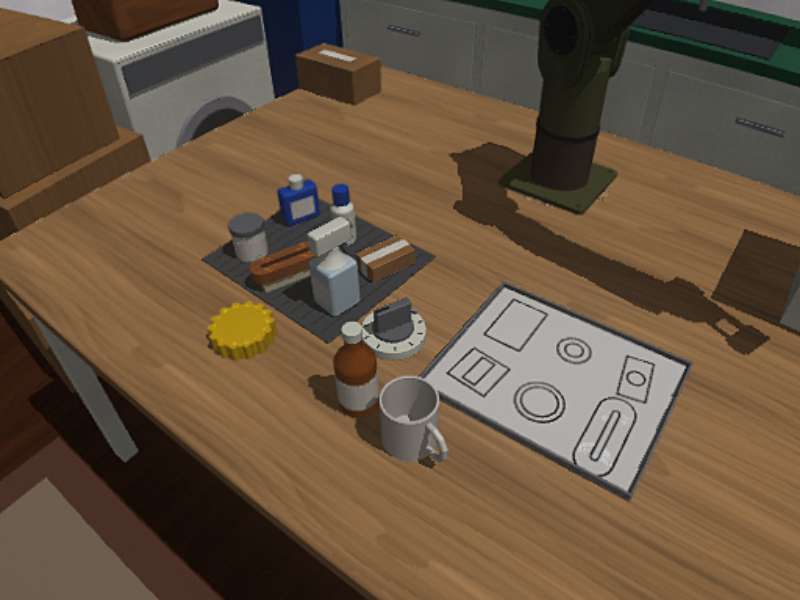

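View pics/side0.png

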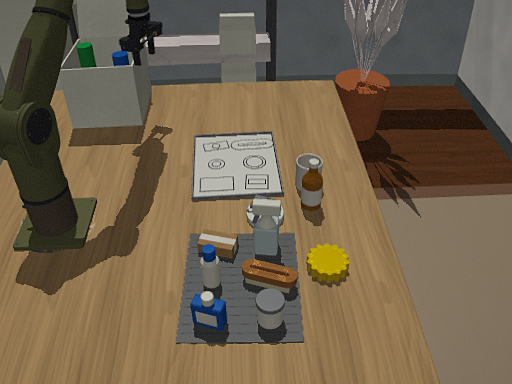

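Run:
```python
from h import *
k=.64
S=lambda *a:[(x*k,y*k) for x,y in a]
print('tray corners',np.round(onz('scene',S((504,285),(690,365),(630,494),(425,376)),.012),3).tolist())
print('mat corners',np.round(onz('scene',S((203,258),(330,338),(434,258)),.004),3).tolist())
for n,p,h in(('rinse cap',(295,179),.098),('bottle cap',(341,188),.12),('tub',(246,220),.072),('brush',(284,258),.044),('spr head',(329,232),.162),('soap',(386,250),.034),('dial',(393,311),.07),('pump',(352,328),.16),('mug',(409,395),.09),('scrub',(242,322),.03)):
    print(n,np.round(onz('scene',S(p),h),3).tolist())
print('side')
for n,p,h in(('rinse cap',(207,296),.098),('bottle cap',(208,249),.12),('tub',(270,298),.072),('brush',(270,272),.044),('spr head',(266,203),.162),('soap',(218,240),.034),('pump',(314,162),.16)):
    print(n,np.round(onz('side',[p],h),3).tolist())
c=r.get_calibration('wrist')['pose'];s=r.get_state()
from scipy.spatial.transform import Rotation as R
Rt=R.from_quat(s['eef_rot']).as_matrix();print('cam in tool',np.round(Rt.T@(c[:3,3]-s['tool_pos']),4),np.round(Rt.T@c[:3,:3],3), Rt.round(3))
```

```text
tray corners [[0.401, 0.09, 0.012], [0.39, 0.426, 0.012], [0.659, 0.433, 0.012], [0.655, 0.099, 0.012]]
mat corners [[0.669, -0.42, 0.004], [0.677, -0.077, 0.004], [0.405, -0.059, 0.004]]
rinse cap [[0.46, -0.358, 0.098]]
bottle cap [[0.457, -0.237, 0.12]]
tub [[0.591, -0.363, 0.072]]
brush [[0.606, -0.25, 0.044]]
spr head [[0.611, -0.12, 0.162]]
soap [[0.469, -0.124, 0.034]]
dial [[0.618, 0.01, 0.07]]
pump [[0.747, 0.045, 0.16]]
mug [[0.747, 0.138, 0.09]]
scrub [[0.755, -0.2, 0.03]]
side
rinse cap [[0.461, -0.357, 0.098]]
bottle cap [[0.462, -0.235, 0.12]]
tub [[0.601, -0.35, 0.072]]
brush [[0.609, -0.249, 0.044]]
spr head [[0.606, -0.126, 0.162]]
soap [[0.479, -0.121, 0.034]]
pump [[0.749, 0.04, 0.16]]
cam in tool [ 0.0673  0.0009 -0.1453] [[ 0.001  0.965  0.263]
 [ 1.    -0.001 -0.   ]
 [-0.     0.263 -0.965]] [[-0.936  0.351 -0.   ]
 [ 0.351  0.936 -0.002]
 [-0.    -0.002 -1.   ]]
```

Request:
step_arm --pt "25 -32 6 0 0 0.036 0" --pt "25 -32 6 0 0 0.036 0" --pt "25 -32 6 0 0 0.036 0" --pt "25 -32 6 0 0 0.036 0" --pt "25 -32 6 0 0 0.036 0" --pt "25 -32 6 0 0 0.036 0" --pt "25 -32 6 0 0 0.036 0" --pt "25 -32 6 0 0 0.036 0" --pt "25 -32 6 0 0 0.036 0" --pt "25 -32 6 0 0 0.036 0" --pt "0 0 0 0 0 0 0" --pt "0 0 0 0 0 0 0"

```text
clock: 1.3
tool_pos: [0.4698, 0.2643, 0.2985]
eef_rot: [0.001, 1.0, -0.0, -0.0]
contact_force: [0.5, 0.5, -1.2]
opening: 1.0
finger_force: 0.0
```

Run:
```python
from h import *
st();snap('wrist','w_tray.png');ortho('wrist',.37,.68,.06,.46,.005,1900,'o_tray.png')
```

```text
{'clock': 1.3, 'q': [-0.3788, 0.5145, -0.3489, 1.7422, 0.2122, 0.9225, 0.7542], 'tool_pos': [0.4698, 0.2643, 0.2985], 'eef_rot': [0.0008, 1.0, -0.0, -0.0003], 'contact_force': [0.454, 0.5447, -1.1815], 'opening': 1.0001, 'finger_force': 0.0}
```

View pics/o_tray.png

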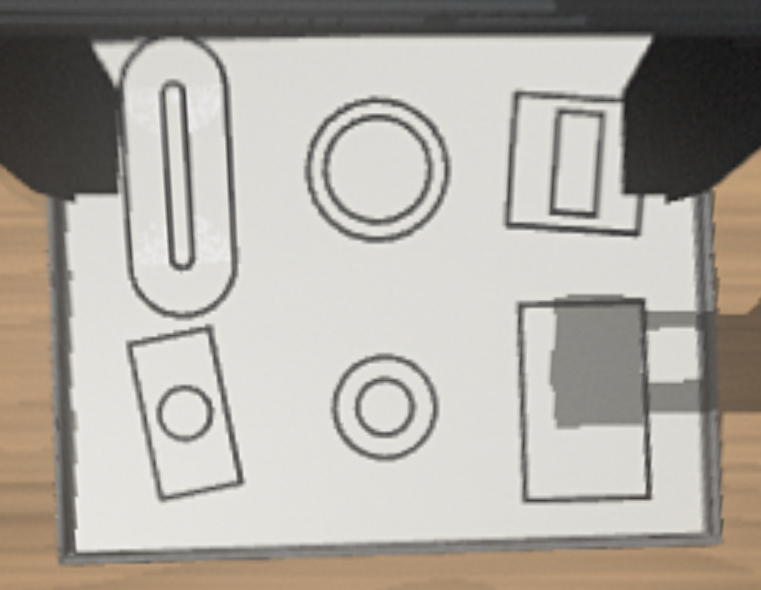

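Request:
step_arm --pt "0 -40 1 0 0 0 0" --pt "0 -40 1 0 0 0 0" --pt "0 -40 1 0 0 0 0" --pt "0 -40 1 0 0 0 0" --pt "0 -40 1 0 0 0 0" --pt "0 -40 1 0 0 0 0" --pt "0 -40 1 0 0 0 0" --pt "0 -40 1 0 0 0 0" --pt "0 -40 1 0 0 0 0" --pt "0 -40 1 0 0 0 0" --pt "0 -40 1 0 0 0 0" --pt "0 -40 1 0 0 0 0" --pt "0 -30 1 0 0 0 0" --pt "0 0 0 0 0 0 0" --pt "0 0 0 0 0 0 0"

```text
clock: 2.85
tool_pos: [0.4699, -0.243, 0.3114]
eef_rot: [-0.001, 1.0, 0.001, -0.0]
contact_force: [0.1, 0.1, -1.0]
opening: 1.003
finger_force: 0.0
```

Run:
```python
from h import *
st();snap('wrist','w_mat.png');cv2.imwrite('pics/w_mat2.png',cv2.resize(load('wrist')['p'],(800,600),interpolation=cv2.INTER_CUBIC))
```

```text
{'clock': 2.85, 'q': [0.5998, 0.4838, -0.3268, 1.7512, 0.1845, 0.9377, 1.772], 'tool_pos': [0.4699, -0.243, 0.3114], 'eef_rot': [-0.0015, 1.0, 0.0008, -0.0002], 'contact_force': [0.1246, 0.0627, -1.0361], 'opening': 1.0029, 'finger_force': 0.0}
```

View pics/w_mat2.png

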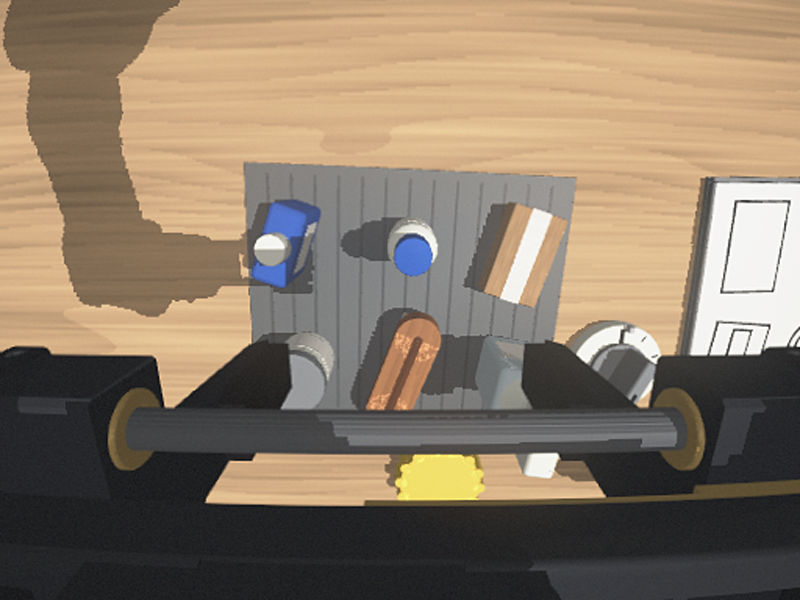

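```bash
cat >> h.py <<'E'
def cloud(n):
    z=load(n);u,v=np.meshgrid(np.arange(512),np.arange(384));uv=np.c_[u.ravel(),v.ravel()]
    o,w,_=ray(z,uv);d=z['d'].ravel();P=o+w*d[:,None];P[d<=0]=np.nan
    return P
def rect(P,c,rad,h,tol=.006):
    m=(np.hypot(P[:,0]-c[0],P[:,1]-c[1])<rad)&(abs(P[:,2]-h)<tol)
    q=P[m]
    if len(q)<15: return None
    (cx,cy),(a,b),t=cv2.minAreaRect((q[:,:2]*1000).astype(np.float32))
    if a<b:a,b,t=b,a,t+90
    t=(t+90)%180-90
    return len(q),np.round([cx,cy,a,b,t,1000*np.median(q[:,2])],1).tolist()
ITEMS={'rinse cap':((.46,-.358),.04,.102),'rinse body':((.46,-.358),.06,.08),'bottle':((.457,-.237),.04,.124),'tub':((.595,-.357),.055,.076),'brush':((.607,-.25),.09,.048),'spr':((.608,-.122),.06,.166),'sprbody':((.608,-.122),.06,.099),'soap':((.472,-.122),.08,.038)}
E
python3 - <<'E'
from h import *
for n in('wrist','scene','side'):
    P=cloud(n);print(n)
    for k,(c,rd,h) in ITEMS.items(): print('  ',k,rect(P,c,rd,h))
E
```

```text
wrist
   rinse cap (343, [459.6, -358.1, 26.7, 26.7, -4.0, 101.0])
   rinse body (902, [460.0, -358.6, 75.9, 35.9, -20.2, 78.7])
   bottle (489, [462.0, -236.2, 30.8, 30.3, -0.3, 123.2])
   tub (693, [601.2, -343.3, 62.9, 39.2, -14.0, 75.3])
   brush (1813, [601.0, -258.7, 130.3, 98.2, -68.6, 47.3])
   spr (287, [626.1, -130.6, 25.7, 25.5, -9.8, 165.0])
   sprbody (343, [594.3, -145.1, 46.0, 20.8, -10.5, 97.9])
   soap (2156, [477.0, -120.9, 95.1, 58.4, -17.1, 37.3])
scene
   rinse cap (46, [460.9, -356.8, 28.8, 25.2, 46.7, 101.0])
   rinse body (131, [463.6, -356.8, 70.7, 35.1, -19.9, 79.7])
   bottle (72, [462.4, -236.9, 31.3, 30.4, -85.4, 124.7])
   tub (254, [601.1, -353.3, 66.2, 61.7, -49.1, 77.0])
   brush (548, [602.4, -278.2, 120.4, 116.5, -20.6, 48.7])
   spr (222, [603.6, -126.1, 74.8, 28.4, -9.3, 166.3])
   sprbody (242, [605.2, -124.6, 68.9, 60.7, -13.1, 99.0])
   soap (480, [477.4, -119.5, 96.9, 61.6, -18.0, 38.5])
side
   rinse cap (104, [460.9, -361.4, 26.6, 24.1, -89.4, 102.8])
   rinse body (358, [461.2, -361.5, 74.7, 37.0, -20.3, 80.6])
   bottle (125, [463.8, -238.6, 30.9, 30.0, 44.3, 124.9])
   tub (568, [600.9, -358.5, 66.6, 63.1, 87.1, 76.6])
   brush (909, [602.0, -238.1, 137.2, 112.0, -63.9, 48.8])
   spr (242, [603.4, -128.1, 75.7, 30.3, -9.6, 166.8])
   sprbody (225, [603.3, -130.6, 66.6, 59.4, -4.6, 100.0])
   soap (600, [477.0, -121.5, 98.4, 62.2, -16.1, 39.3])
```

Request:
step_arm --pt "2 32 -20 0 0 -0.074 0" --pt "2 32 -20 0 0 -0.074 0" --pt "2 32 -20 0 0 -0.074 0" --pt "3 32 -20 0 0 -0.075 0" --pt "0 0 -40 0 0 0 0" --pt "0 0 -40 0 0 0 0" --pt "0 0 -40 0 0 0 0" --pt "0 0 -40 0 0 0 0" --pt "0 0 -30 0 0 0 0" --pt "0 0 -15 0 0 0 0" --pt "0 0 -6 0 0 0 0" --pt "0 0 0 0 0 0 0.5" --pt "0 0 0 0 0 0 1" --pt "0 0 0 0 0 0 1" --pt "0 0 0 0 0 0 1" --pt "0 0 0 0 0 0 1" --pt "0 0 0 0 0 0 1" --force 25

```text
clock: 4.6
tool_pos: [0.4787, -0.1176, 0.0217]
eef_rot: [0.148, 0.989, -0.0, 0.001]
contact_force: [-0.5, -1.2, 7.8]
opening: 0.654
finger_force: 25.0
```

Request:
step_arm --pt "0 0 20 0 0 0 1" --pt "0 0 35 0 0 0 1" --pt "0 0 35 0 0 0 1" --pt "-1 33 0 0 0 0.041 1" --pt "-1 34 0 0 0 0.042 1" --pt "-1 33 0 0 0 0.041 1" --pt "-1 34 0 0 0 0.042 1" --pt "-1 33 0 0 0 0.041 1" --pt "-1 34 0 0 0 0.042 1" --pt "-1 33 0 0 0 0.041 1" --pt "-2 33.6 0 0 0 0.042 1" --pt "0 0 -20 0 0 0 1" --pt "0 0 -35 0 0 0 1" --pt "0 0 -20 0 0 0 1" --pt "0 0 -7 0 0 0 1" --pt "0 0 0 0 0 0 1" --pt "0 0 0 0 0 0 1"

```text
clock: 6.3
tool_pos: [0.4699, 0.151, 0.0294]
eef_rot: [-0.018, 1.0, 0.0, 0.0]
contact_force: [1.0, -0.6, -3.2]
opening: 0.656
finger_force: 25.0
```

Request:
step_arm --pt "0 1.5 -4 0 0 0 1" --pt "0 0 -2.5 0 0 0 1" --pt "0 0 0 0 0 0 1" --pt "0 0 0 0 0 0 0.3" --pt "0 0 0 0 0 0 0" --pt "0 0 0 0 0 0 0" --pt "0 0 0 0 0 0 0" --pt "0 0 15 0 0 0 0" --pt "0 0 40 0 0 0 0" --pt "0 0 45 0 0 0 0" --pt "0 0 45 0 0 0 0" --pt "0 0 45 0 0 0 0" --pt "19 -40 5 0 0 -0.029 0" --pt "19 -40 0 0 0 -0.029 0" --pt "19 -40 0 0 0 -0.029 0" --pt "19 -40 0 0 0 -0.029 0" --pt "19 -40 0 0 0 -0.029 0" --pt "19 -40 0 0 0 -0.029 0" --pt "19.5 -40 0 0 0 -0.029 0" --pt "0 0 0 0 0 0 0"

```text
clock: 8.3
tool_pos: [0.604, -0.1365, 0.2168]
eef_rot: [0.089, 0.996, -0.003, 0.001]
contact_force: [-0.3, -0.7, -0.9]
opening: 1.003
finger_force: 0.0
```

```bash
cat >> h.py <<'E'
def look(*names):
    snap('scene');snap('side')
    for k in names:
        for n in('scene','side'):
            c,rd,h=ITEMS[k]; print(k,n,rect(cloud(n),c,rd,h))
ITEMS['soapT']=((.47,.153),.08,.039)
E
python3 - <<'E'
from h import *
st();look('soapT','spr','tub')
E
```

```text
{'clock': 8.3, 'q': [0.2502, 0.7054, -0.1884, 1.6103, 0.1712, 0.8401, 1.3844], 'tool_pos': [0.604, -0.1365, 0.2168], 'eef_rot': [0.0887, 0.996, -0.0028, 0.001], 'contact_force': [-0.2904, -0.7287, -0.8622], 'opening': 1.0027, 'finger_force': 0.0}
soapT scene (650, [469.8, 155.2, 100.5, 59.1, 1.7, 39.6])
soapT side (408, [469.6, 152.1, 93.8, 62.6, -0.1, 40.7])
spr scene (222, [604.1, -126.5, 75.0, 28.5, -9.0, 166.3])
spr side (221, [603.4, -128.6, 75.3, 30.2, -8.6, 166.5])
tub scene (258, [601.6, -354.0, 66.2, 65.6, -58.7, 76.9])
tub side (568, [600.6, -358.2, 65.1, 64.5, -61.9, 76.5])
```

Request:
step_arm --pt "0 0 -20 0 0 0 0" --pt "0 0 -35 0 0 0 0" --pt "0 0 -25 0 0 0 0" --pt "0 0 -5 0 0 0 0" --pt "0 0 0 0 0 0 0" --pt "0 0 0 0 0 0 0" --force 35

```text
clock: 9.0
tool_pos: [0.6038, -0.1269, 0.1336]
eef_rot: [0.083, 0.997, 0.0, 0.001]
contact_force: [-0.4, -0.4, 0.4]
opening: 0.998
finger_force: 0.0
```

Request:
step_arm --pt "0 0 -3 0 0 0 0.4" --pt "0 0 0 0 0 0 1" --pt "0 0 0 0 0 0 1" --pt "0 0 0 0 0 0 1" --pt "0 0 0 0 0 0 1" --pt "0 0 0 0 0 0 1" --pt "0 0 0 0 0 0 1" --pt "0 0 15 0 0 0 1" --pt "0 0 35 0 0 0 1" --pt "0 0 40 0 0 0 1" --pt "-1 20 10 0 0 0.011 1" --pt "-1 35 0 0 0 0.011 1" --pt "-1 38 0 0 0 0.012 1" --pt "-2 40 0 0 0 0.012 1" --pt "-2 40 0 0 0 0.012 1" --pt "-1 40 0 0 0 0.011 1" --pt "-1 38 0 0 0 0.011 1" --pt "-1 32 0 0 0 0.011 1" --pt "0 0 0 0 0 0 1" --pt "0 0 0 0 0 0 1"

```text
clock: 11.0
tool_pos: [0.5913, 0.1571, 0.2279]
eef_rot: [0.036, 0.999, -0.0, -0.001]
contact_force: [0.4, -0.6, -3.8]
opening: 0.293
finger_force: 35.0
```

Run:
```python
from h import *
st();ITEMS['sprT']=((.594,.156),.06,.266);ITEMS['sprTb']=((.594,.156),.06,.199)
snap('scene');snap('side')
for n in('scene','side'):
    P=cloud(n);m=(np.hypot(P[:,0]-.594,P[:,1]-.156)<.05);z=P[m,2];print(n,np.nanmin(z),[ (round(h,3),rect(P,(.594,.156),.055,h,.003)) for h in(.195,.199,.203,.207)])
```

```text
{'clock': 11.0, 'q': [-0.2256, 0.685, -0.1935, 1.6163, 0.1603, 0.8588, 1.0168], 'tool_pos': [0.5913, 0.1571, 0.2279], 'eef_rot': [0.0361, 0.9993, -0.0002, -0.0015], 'contact_force': [0.3773, -0.5725, -3.8135], 'opening': 0.2927, 'finger_force': 34.9944}
scene 0.0011340373701282935 [(0.195, (77, [594.8, 166.0, 47.7, 28.9, -32.4, 194.5])), (0.199, (46, [591.4, 166.8, 44.1, 16.3, -13.2, 198.1])), (0.203, (26, [591.3, 166.8, 34.4, 9.6, -5.0, 202.0])), (0.207, None)]
side 0.0018264301695618546 [(0.195, (44, [591.7, 144.1, 51.7, 23.6, 1.6, 194.4])), (0.199, (27, [586.0, 146.8, 44.3, 15.2, -17.6, 198.6])), (0.203, (24, [586.8, 147.3, 43.7, 13.5, -7.4, 202.9])), (0.207, (21, [588.6, 144.6, 40.0, 15.2, -2.8, 207.4]))]
```

Request:
step_arm --pt "2.5 -1 -30 0 0 -0.005 1" --pt "0 0 -35 0 0 0 1" --pt "0 0 -20 0 0 0 1" --pt "0 0 -8 0 0 0 1" --pt "0 0 -4 0 0 0 1" --pt "0 0 0 0 0 0 1" --pt "0 0 0 0 0 0 1"

```text
clock: 11.8
tool_pos: [0.5984, 0.1518, 0.1389]
eef_rot: [0.042, 0.999, -0.0, 0.004]
contact_force: [-8.5, -5.3, 38.8]
opening: 0.292
finger_force: 35.0
```

Run:
```python
from h import *
snap('scene');snap('side')
a=cv2.resize(load('scene')['p'][140:320,230:450],None,fx=2.6,fy=2.6)
b=cv2.resize(load('side')['p'][110:220,170:340],None,fx=2.6,fy=2.6)
im=np.zeros((480,800,3),np.uint8);im[:a.shape[0],:a.shape[1]][:480]=a[:480]
cv2.imwrite('pics/spr1.png',a);cv2.imwrite('pics/spr2.png',b)
```

```text
(no output)
```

View pics/spr1.png

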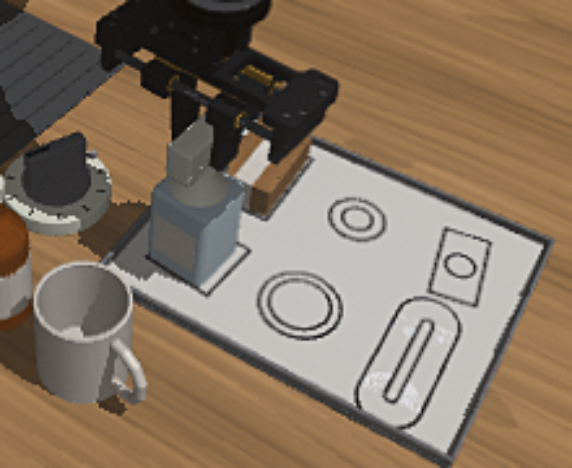

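Request:
step_arm --pt "0 0 4 0 0 0 1" --pt "0 0 4 0 0 0 1" --pt "0 0 4 0 0 0 1" --pt "0 0 0 0 0 0 1" --pt "0 0 0 0 0 0 1"

```text
clock: 12.4
tool_pos: [0.5952, 0.1541, 0.1436]
eef_rot: [0.04, 0.999, -0.0, -0.001]
contact_force: [-1.1, -0.9, -3.3]
opening: 0.293
finger_force: 35.0
```

Run:
```python
from h import *
st();snap('scene');snap('side')
for n in('scene','side'):
    P=cloud(n);m=(abs(P[:,0]-.594)<.05)&(abs(P[:,1]-.156)<.05)&(P[:,2]>.0)&(P[:,2]<.175)
    Q=P[m]
    for lo in np.arange(.01,.18,.015):
        s=Q[(Q[:,2]>=lo)&(Q[:,2]<lo+.015)]
        if len(s)>5:print(n,round(lo,3),len(s),np.round(np.percentile(s[:,0],[2,98]),3),np.round(np.percentile(s[:,1],[2,98]),3))
b=cv2.resize(load('side')['p'][110:220,170:340],None,fx=4,fy=4,interpolation=cv2.INTER_CUBIC)
cv2.imwrite('pics/spr3.png',b)
```

```text
{'clock': 12.4, 'q': [-0.2339, 0.7963, -0.1689, 1.6813, 0.1916, 0.6812, 0.9876], 'tool_pos': [0.5952, 0.1541, 0.1436], 'eef_rot': [0.0404, 0.9992, -0.0001, -0.0005], 'contact_force': [-1.0896, -0.8877, -3.2732], 'opening': 0.2926, 'finger_force': 34.9983}
scene 0.01 84 [0.576 0.627] [0.127 0.188]
scene 0.025 135 [0.575 0.628] [0.125 0.188]
scene 0.04 140 [0.576 0.628] [0.128 0.188]
scene 0.055 150 [0.576 0.629] [0.128 0.188]
scene 0.07 146 [0.578 0.629] [0.126 0.188]
scene 0.085 169 [0.576 0.63 ] [0.125 0.188]
scene 0.1 362 [0.57  0.627] [0.127 0.186]
scene 0.115 59 [0.588 0.614] [0.155 0.172]
scene 0.13 42 [0.6   0.633] [0.143 0.169]
scene 0.145 132 [0.59  0.634] [0.131 0.183]
scene 0.16 315 [0.588 0.633] [0.131 0.184]
side 0.01 96 [0.547 0.641] [0.107 0.192]
side 0.025 72 [0.565 0.622] [0.121 0.131]
side 0.04 80 [0.565 0.622] [0.118 0.131]
side 0.055 73 [0.565 0.622] [0.119 0.133]
side 0.07 84 [0.565 0.625] [0.118 0.131]
side 0.085 94 [0.566 0.625] [0.119 0.134]
side 0.1 186 [0.564 0.627] [0.122 0.176]
side 0.115 82 [0.566 0.614] [0.133 0.161]
side 0.13 50 [0.57  0.629] [0.139 0.151]
side 0.145 93 [0.565 0.632] [0.126 0.149]
side 0.16 39 [0.568 0.633] [0.123 0.157]
```

View pics/spr3.png

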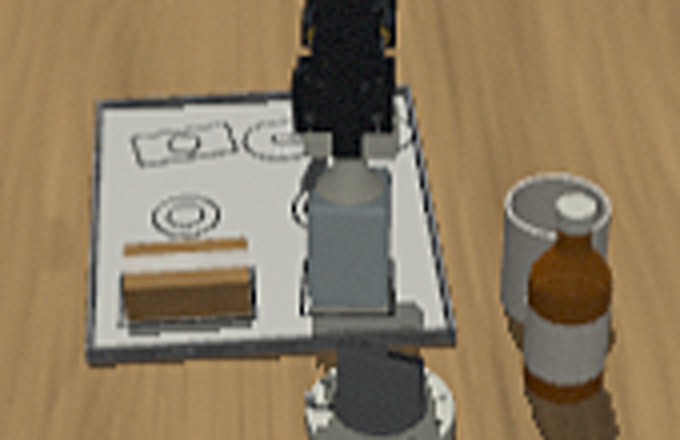

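Request:
step_arm --pt "0 0 -2 0 0 0 1" --pt "0 0 -2 0 0 0 1" --pt "0 0 0 0 0 0 1" --pt "0 0 0 0 0 0 1"

```text
clock: 12.9
tool_pos: [0.5954, 0.1544, 0.1401]
eef_rot: [0.04, 0.999, -0.0, -0.0]
contact_force: [-0.3, -0.3, -2.8]
opening: 0.29
finger_force: 35.0
```

Request:
step_arm --pt "0 0 -1.5 0 0 0 1" --pt "0 0 0 0 0 0 1" --pt "0 0 0 0 0 0 0.65" --pt "0 0 0 0 0 0 0.4" --pt "0 0 0 0 0 0 0.2" --pt "0 0 0 0 0 0 0" --pt "0 0 0 0 0 0 0" --pt "0 0 0 0 0 0 0"

```text
clock: 13.7
tool_pos: [0.5955, 0.1544, 0.1387]
eef_rot: [0.04, 0.999, 0.0, 0.0]
contact_force: [0.4, -0.9, -0.4]
opening: 0.784
finger_force: 0.0
```

Run:
```python
from h import *
st();snap('scene');snap('side')
for n in('scene','side'):
    P=cloud(n)
    print(n,[rect(P,(.594,.156),.06,h,.005) for h in(.1,.167)])
    m=(np.hypot(P[:,0]-.607,P[:,1]+.25)<.11)&(abs(P[:,2]-.048)<.004)
    C=load(n)['p'].reshape(-1,3).astype(int); m&=(C[:,2]-C[:,0]>25)
    q=P[m];c=q[:,:2].mean(0);print('brush',len(q),cv2.minAreaRect((q[:,:2]*1000).astype(np.float32)),np.degrees(np.arctan2(*np.linalg.svd(q[:,:2]-c,full_matrices=0)[2][0][::-1])))
```

```text
{'clock': 13.7, 'q': [-0.2352, 0.803, -0.1671, 1.6845, 0.1937, 0.6702, 0.9857], 'tool_pos': [0.5955, 0.1544, 0.1387], 'eef_rot': [0.0403, 0.9992, 0.0001, 0.0], 'contact_force': [0.4492, -0.9361, -0.4035], 'opening': 0.7836, 'finger_force': 0.0}
scene [(277, [595.8, 157.0, 64.0, 60.1, -4.3, 100.2]), (319, [598.5, 160.1, 84.7, 68.2, 54.1, 167.3])]
brush 542 ((606.5101318359375, -245.40267944335938), (51.63787078857422, 135.72792053222656), 68.85973358154297) -20.08531893970173
side [(142, [593.0, 151.5, 67.3, 64.4, 82.5, 100.8]), (16, [592.0, 103.2, 17.3, 6.8, -7.6, 167.0])]
brush 822 ((606.4195556640625, -245.8572235107422), (55.92293167114258, 139.27354431152344), 70.26757049560547) -20.58505912954849
```

Request:
step_arm --pt "0 0 10 0 0 0 0" --pt "0 0 25 0 0 0 0" --pt "0 0 35 0 0 0 0" --pt "0 0 30 0 0 0 0" --pt "1 -40 0 0 0 -0.027 0" --pt "1 -40 0 0 0 -0.028 0" --pt "1 -40 0 0 0 -0.028 0" --pt "1 -40 0 0 0 -0.028 0" --pt "1 -40 0 0 0 -0.028 0" --pt "1 -40 0 0 0 -0.028 0" --pt "1 -40 0 0 0 -0.028 0" --pt "1 -40 0 0 0 -0.028 0" --pt "1 -40 0 0 0 -0.027 0" --pt "2 -40 0 0 0 -0.027 0" --pt "0 0 -40 0 0 0 0" --pt "0 0 -40 0 0 0 0" --pt "0 0 -40 0 0 0 0" --pt "0 0 -25 0 0 0 0" --pt "0 0 0 0 0 0 0" --force 25

```text
clock: 15.7
tool_pos: [0.6039, -0.2447, 0.0906]
eef_rot: [0.178, 0.984, 0.001, -0.004]
contact_force: [-0.7, 0.5, 1.2]
opening: 0.999
finger_force: 0.0
```

Run:
```python
from h import *
st();snap('wrist')
cv2.imwrite('pics/w_brush.png',load('wrist')['p'])
P=cloud('wrist');C=load('wrist')['p'].reshape(-1,3).astype(int)
m=(np.hypot(P[:,0]-.607,P[:,1]+.25)<.11)&(abs(P[:,2]-.048)<.004)&(C[:,2]-C[:,0]>25)
q=P[m];print(len(q),cv2.minAreaRect((q[:,:2]*1000).astype(np.float32)))
```

```text
{'clock': 15.7, 'q': [0.3823, 0.9115, -0.1283, 1.582, 0.1638, 0.6659, 1.3867], 'tool_pos': [0.6039, -0.2447, 0.0906], 'eef_rot': [0.1778, 0.9841, 0.0006, -0.0035], 'contact_force': [-0.7144, 0.4995, 1.1675], 'opening': 0.9989, 'finger_force': 0.0}
9162 ((605.5369873046875, -245.689208984375), (48.30172348022461, 139.99871826171875), 69.18384552001953)
```

View pics/w_brush.png

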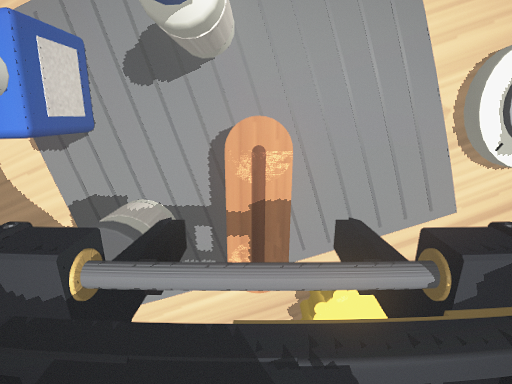

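Request:
step_arm --pt "0 0 -35 0 0 0 0" --pt "0 0 -22 0 0 0 0" --pt "0 0 -10 0 0 0 0" --pt "0 0 0 0 0 0 0.5" --pt "0 0 0 0 0 0 1" --pt "0 0 0 0 0 0 1" --pt "0 0 0 0 0 0 1" --pt "0 0 0 0 0 0 1" --pt "0 0 0 0 0 0 1"

```text
clock: 16.65
tool_pos: [0.6068, -0.246, 0.0275]
eef_rot: [0.178, 0.984, -0.0, 0.0]
contact_force: [-0.4, -0.5, 4.5]
opening: 0.542
finger_force: 25.0
```

Request:
step_arm --pt "0 0 20 0 0 0 1" --pt "0 0 45 0 0 0 1" --pt "0 0 45 0 0 0 1" --pt "0 0 45 0 0 0 1" --pt "0 15 50 0 0 0 1" --pt "-1 40 0 0 0 0.029 1" --pt "-1 44 0 0 0 0.029 1" --pt "-1 44 0 0 0 0.029 1" --pt "-1 44 0 0 0 0.029 1" --pt "-1 44 0 0 0 0.029 1" --pt "-1 44 0 0 0 0.029 1" --pt "-1 44 0 0 0 0.029 1" --pt "-2 44 0 0 0 0.03 1" --pt "-2 44 0 0 0 0.03 1" --pt "-2 44 0 0 0 0.03 1" --pt "-2 44 0 0 0 0.03 1" --pt "-2 44 0 0 0 0.029 1" --pt "-2 44 0 0 0 0.029 1" --pt "-1 29 0 0 0 0.029 1" --pt "0 0 0 0 0 0 1"

```text
clock: 18.65
tool_pos: [0.5833, 0.3727, 0.2289]
eef_rot: [-0.03, 1.0, 0.002, -0.001]
contact_force: [-1.2, 0.6, -1.1]
opening: 0.544
finger_force: 25.0
```

Request:
step_arm --pt "0 0 -40 0 0 0 1" --pt "0 0 -40 0 0 0 1" --pt "0 0 -40 0 0 0 1" --pt "0 0 -40 0 0 0 1" --pt "0 0 -20 0 0 0 1" --pt "0 0 -10 0 0 0 1" --pt "0 0 0 0 0 0 1" --pt "0 0 0 0 0 0 1"

```text
clock: 19.45
tool_pos: [0.5874, 0.3658, 0.0408]
eef_rot: [-0.026, 1.0, 0.0, 0.001]
contact_force: [-1.1, 0.1, -1.4]
opening: 0.538
finger_force: 25.0
```

Request:
step_arm --pt "0 0 -7 0 0 0 1" --pt "0 0 -4 0 0 0 1" --pt "0 0 -1 0 0 0 1" --pt "0 0 0 0 0 0 1" --pt "0 0 0 0 0 0 0.3" --pt "0 0 0 0 0 0 0" --pt "0 0 0 0 0 0 0" --pt "0 0 0 0 0 0 0" --pt "0 0 15 0 0 0 0" --pt "0 0 40 0 0 0 0" --pt "0 0 45 0 0 0 0" --pt "0 0 45 0 0 0 0" --pt "0 0 45 0 0 0 0" --pt "0 -30 45 0 0 -0.145 0" --pt "0 -40 0 0 0 -0.145 0" --pt "0 -40 0 0 0 -0.145 0" --pt "0 -40 0 0 0 -0.145 0" --pt "0 -40 0 0 0 -0.145 0"

```text
clock: 21.25
tool_pos: [0.5863, 0.1765, 0.2607]
eef_rot: [0.333, 0.943, 0.001, 0.001]
contact_force: [0.1, -0.1, -0.6]
opening: 0.996
finger_force: 0.0
```

```bash
cat >> h.py <<'E'
ITEMS['brushT']=((.587,.366),.1,.049)
E
python3 - <<'E'
from h import *
st();look('brushT','tub','rinse body','bottle','soapT')
E
```

```text
{'clock': 21.25, 'q': [-0.3552, 0.6421, -0.0219, 1.5873, 0.0162, 0.9106, 0.5096], 'tool_pos': [0.5863, 0.1765, 0.2607], 'eef_rot': [0.3328, 0.943, 0.0007, 0.0006], 'contact_force': [0.0576, -0.1283, -0.6009], 'opening': 0.9958, 'finger_force': 0.0}
brushT scene (1136, [586.4, 366.7, 139.4, 48.3, 2.8, 49.9])
brushT side (279, [586.5, 364.9, 138.5, 53.2, 3.7, 49.1])
tub scene (211, [618.6, -338.4, 65.7, 54.8, -79.1, 77.3])
tub side (472, [617.1, -340.8, 64.6, 55.1, -69.2, 76.3])
rinse body scene (123, [462.6, -356.6, 70.6, 34.4, -17.1, 79.4])
rinse body side (349, [460.9, -361.2, 74.2, 36.9, -19.9, 80.6])
bottle scene (74, [463.7, -235.6, 30.6, 29.5, -16.1, 124.9])
bottle side (124, [462.7, -238.2, 30.6, 28.5, -90.0, 124.9])
soapT scene (578, [468.8, 154.9, 99.6, 58.6, 1.6, 39.7])
soapT side (405, [469.9, 153.3, 93.2, 68.5, -0.0, 40.5])
```

Run:
```python
from h import *
for n in('scene','side'):
    print(rect(cloud(n),(.628,-.332),.055,.076))
```

```text
(293, [623.0, -336.5, 67.9, 64.2, -79.1, 77.2])
(547, [622.5, -338.9, 64.4, 63.9, 85.3, 76.3])
```

Request:
step_arm --pt "2 -39 0 0 0 -0.069 0" --pt "3 -40 0 0 0 -0.069 0" --pt "3 -40 0 0 0 -0.069 0" --pt "3 -40 0 0 0 -0.069 0" --pt "3 -40 0 0 0 -0.069 0" --pt "3 -40 0 0 0 -0.068 0" --pt "3 -40 0 0 0 -0.068 0" --pt "3 -40 0 0 0 -0.068 0" --pt "3 -40 0 0 0 -0.068 0" --pt "3 -40 -30 0 0 -0.068 0" --pt "3 -40 -30 0 0 -0.069 0" --pt "2 -40 -30 0 0 -0.069 0" --pt "2 -35 -30 0 0 -0.069 0" --pt "0 0 0 0 0 0 0" --pt "0 0 0 0 0 0 0"

```text
clock: 22.85
tool_pos: [0.6223, -0.3357, 0.139]
eef_rot: [0.705, 0.709, 0.0, -0.001]
contact_force: [1.6, 0.7, 0.3]
opening: 1.003
finger_force: 0.0
```

Run:
```python
from h import *
st();snap('wrist')
P=cloud('wrist');m=(np.hypot(P[:,0]-.623,P[:,1]+.338)<.06)&(abs(P[:,2]-.076)<.004)
q=(P[m,:2]*1000).astype(np.float32);print(len(q),cv2.minEnclosingCircle(q),cv2.minAreaRect(q),q.min(0),q.max(0))
```

```text
{'clock': 22.85, 'q': [0.3527, 0.921, 0.1622, 1.3791, -0.1724, 0.8564, 0.5713], 'tool_pos': [0.6223, -0.3357, 0.139], 'eef_rot': [0.7049, 0.7093, 0.0003, -0.0007], 'contact_force': [1.6305, 0.6769, 0.2588], 'opening': 1.0027, 'finger_force': 0.0}
4734 ((621.8287963867188, -336.8921203613281), 32.85624694824219) ((621.8634643554688, -336.7742004394531), (65.05606842041016, 64.69824981689453), 2.950812578201294) [ 589.2319 -369.3581] [ 654.4182  -304.38278]
```

Request:
step_arm --pt "-0.5 -1 -30 0 0 0 0" --pt "0 0 -40 0 0 0 0" --pt "0 0 -28 0 0 0 0" --pt "0 0 -11 0 0 0 0" --pt "0 0 0 0 0 0 0.5" --pt "0 0 0 0 0 0 1" --pt "0 0 0 0 0 0 1" --pt "0 0 0 0 0 0 1" --pt "0 0 0 0 0 0 1" --pt "0 0 0 0 0 0 1" --force 35

```text
clock: 23.9
tool_pos: [0.6225, -0.3375, 0.0327]
eef_rot: [0.705, 0.709, 0.0, 0.001]
contact_force: [-2.7, 1.4, 5.9]
opening: 0.726
finger_force: 35.0
```

Request:
step_arm --pt "0 0 0 0 0 0 0" --pt "0 0 0 0 0 0 0" --pt "0 0 -4 0 0 0 0" --pt "0 0 0 0 0 0 0.5" --pt "0 0 0 0 0 0 1" --pt "0 0 0 0 0 0 1" --pt "0 0 0 0 0 0 1" --pt "0 0 0 0 0 0 1"

```text
clock: 24.7
tool_pos: [0.6218, -0.3369, 0.0262]
eef_rot: [0.705, 0.709, -0.0, -0.0]
contact_force: [-0.5, 0.9, -0.6]
opening: 0.73
finger_force: 35.0
```

Request:
step_arm --pt "0 0 20 0 0 0 1" --pt "0 0 45 0 0 0 1" --pt "0 0 45 0 0 0 1" --pt "0 0 45 0 0 0 1" --pt "0 20 50 0 0 0 1" --pt "-2 40 10 0 0 0 1" --pt "-2 43 0 0 0 0 1" --pt "-2 43 0 0 0 0 1" --pt "-2 43 0 0 0 0 1" --pt "-2 43 0 0 0 0 1" --pt "-2 43 0 0 0 0 1" --pt "-2 43 0 0 0 0 1" --pt "-2 43 0 0 0 0 1" --pt "-3 43 0 0 0 0 1" --pt "-3 43 0 0 0 0 1" --pt "-3 43 0 0 0 0 1" --pt "-3 43 0 0 0 0 1" --pt "-3 40 0 0 0 0 1" --pt "0 25 0 0 0 0 1" --pt "0 0 0 0 0 0 1"

```text
clock: 26.7
tool_pos: [0.5891, 0.2667, 0.2384]
eef_rot: [0.702, 0.712, 0.002, -0.002]
contact_force: [-0.4, 0.9, -4.0]
opening: 0.732
finger_force: 35.0
```

Request:
step_arm --pt "0 0 -40 0 0 0 1" --pt "0 0 -40 0 0 0 1" --pt "0 0 -40 0 0 0 1" --pt "0 0 -40 0 0 0 1" --pt "0 0 -25 0 0 0 1" --pt "0 0 -15 0 0 0 1" --pt "0 0 0 0 0 0 1" --pt "0 0 0 0 0 0 1"

```text
clock: 27.5
tool_pos: [0.5921, 0.2596, 0.0392]
eef_rot: [0.705, 0.709, 0.001, 0.001]
contact_force: [-0.2, 0.5, -2.9]
opening: 0.729
finger_force: 35.0
```

Request:
step_arm --pt "-1.3 1.7 -6 0 0 0 1" --pt "0 0 -4 0 0 0 1" --pt "0 0 -2 0 0 0 1" --pt "0 0 0 0 0 0 1" --pt "0 0 0 0 0 0 0.4" --pt "0 0 0 0 0 0 0.1" --pt "0 0 0 0 0 0 0" --pt "0 0 0 0 0 0 0" --pt "0 0 15 0 0 0 0" --pt "0 0 35 0 0 0 0" --pt "0 0 45 0 0 0 0" --pt "0 0 45 0 0 0 0" --pt "0 0 45 0 0 0 0" --pt "-10 -30 0 0 0 0.14 0" --pt "-20 -40 0 0 0 0.14 0" --pt "-20 -40 0 0 0 0.14 0" --pt "-20 -40 0 0 0 0.14 0" --pt "-20 -40 0 0 0 0.14 0" --pt "-20 -40 0 0 0 0.14 0"

```text
clock: 29.4
tool_pos: [0.479, 0.0297, 0.2119]
eef_rot: [0.352, 0.936, 0.0, 0.001]
contact_force: [0.4, -0.4, -0.1]
opening: 0.999
finger_force: 0.0
```

Run:
```python
from h import *
st();ITEMS['tubT']=((.591,.261),.055,.077);look('tubT','rinse body','bottle')
```

```text
{'clock': 29.4, 'q': [-0.1352, 0.5442, -0.0359, 2.0288, 0.0361, 0.5673, 0.6553], 'tool_pos': [0.479, 0.0297, 0.2119], 'eef_rot': [0.3519, 0.936, 0.0001, 0.001], 'contact_force': [0.4037, -0.4433, -0.073], 'opening': 0.9993, 'finger_force': 0.0}
tubT scene (557, [591.6, 262.5, 63.1, 62.5, -59.9, 77.3])
tubT side None
rinse body scene (128, [463.2, -357.0, 71.5, 34.0, -17.8, 79.5])
rinse body side (353, [461.4, -361.1, 73.8, 38.0, -18.9, 80.5])
bottle scene (71, [462.6, -235.7, 29.9, 29.2, 73.5, 124.6])
bottle side (125, [462.7, -238.7, 30.4, 28.6, -89.8, 124.8])
```

Request:
step_arm --pt "-2 -38 0 0 0 0.037 0" --pt "-2 -39 0 0 0 0.037 0" --pt "-2 -39 0 0 0 0.037 0" --pt "-2 -39 0 0 0 0.037 0" --pt "-2 -39 0 0 0 0.037 0" --pt "-2 -39 0 0 0 0.037 0" --pt "-2 -39 0 0 0 0.037 0" --pt "-2 -39 0 0 0 0.037 0" --pt "-2 -39 0 0 0 0.036 0" --pt "-1 -39 0 0 0 0.036 0" --pt "0 0 -40 0 0 0 0" --pt "0 0 -40 0 0 0 0" --pt "0 0 0 0 0 0 0" --pt "0 0 0 0 0 0 0"

```text
clock: 30.9
tool_pos: [0.4611, -0.3573, 0.1315]
eef_rot: [0.177, 0.984, -0.0, -0.0]
contact_force: [1.0, -0.2, 0.6]
opening: 1.001
finger_force: 0.0
```

Run:
```python
from h import *
st();snap('wrist')
print(rect(cloud('wrist'),(.46,-.359),.06,.08,.004))
```

```text
{'clock': 30.9, 'q': [0.6888, 0.7817, -0.1878, 1.7873, 0.2372, 0.5948, 1.5713], 'tool_pos': [0.4611, -0.3573, 0.1315], 'eef_rot': [0.1773, 0.9841, -0.0, -0.0001], 'contact_force': [1.0006, -0.2171, 0.5987], 'opening': 1.0011, 'finger_force': 0.0}
(2461, [459.8, -359.2, 74.8, 34.2, -19.9, 78.9])
```

Request:
step_arm --pt "-1 -2 -30 0 0 0 0" --pt "0 0 -30 0 0 0 0" --pt "0 0 -16 0 0 0 0" --pt "0 0 -4 0 0 0 0" --pt "0 0 0 0 0 0 0.5" --pt "0 0 0 0 0 0 1" --pt "0 0 0 0 0 0 1" --pt "0 0 0 0 0 0 1" --pt "0 0 0 0 0 0 1" --pt "0 0 0 0 0 0 1" --force 30

```text
clock: 31.95
tool_pos: [0.4597, -0.3597, 0.051]
eef_rot: [0.177, 0.984, -0.0, 0.0]
contact_force: [0.1, -0.1, -0.4]
opening: 0.481
finger_force: 0.0
```

Request:
step_arm --pt "0 0 0 0 0 0 1" --pt "0 0 0 0 0 0 1" --pt "0 0 0 0 0 0 1" --pt "0 0 20 0 0 0 1" --pt "0 0 45 0 0 0 1" --pt "0 0 45 0 0 0 1" --pt "0 0 50 0 0 0 1" --pt "0 25 0 0 0 0.033 1" --pt "0 40 0 0 0 0.033 1" --pt "0 44 0 0 0 0.033 1" --pt "0 44 0 0 0 0.033 1" --pt "0 44 0 0 0 0.033 1" --pt "1 44 0 0 0 0.033 1" --pt "1 44 0 0 0 0.033 1" --pt "1 44 0 0 0 0.033 1" --pt "0 44 0 0 0 0.033 1" --pt "0 44 0 0 0 0.033 1" --pt "0 44 0 0 0 0.033 1" --pt "0 44 0 0 0 0.033 1" --pt "0 44 0 0 0 0.033 1"

```text
clock: 33.95
tool_pos: [0.462, 0.1909, 0.2105]
eef_rot: [-0.037, 0.999, -0.0, -0.0]
contact_force: [1.2, -0.4, -1.9]
opening: 0.409
finger_force: 30.0
```

Request:
step_arm --pt "0 44 0 0 0 0.033 1" --pt "0 44 0 0 0 0.033 1" --pt "0 44 0 0 0 0.033 1" --pt "0 41 0 0 0 0.038 1" --pt "0 0 0 0 0 0 1" --pt "0 0 -40 0 0 0 1" --pt "0 0 -50 0 0 0 1" --pt "0 0 -40 0 0 0 1" --pt "0 0 -15 0 0 0 1" --pt "0 0 0 0 0 0 1" --pt "0 0 0 0 0 0 1"

```text
clock: 35.05
tool_pos: [0.4634, 0.363, 0.067]
eef_rot: [-0.104, 0.995, 0.001, 0.001]
contact_force: [0.7, 0.4, -2.4]
opening: 0.405
finger_force: 30.0
```

Request:
step_arm --pt "0 0 -8 0 0 0 1" --pt "0 0 -5 0 0 0 1" --pt "0 0 -2 0 0 0 1" --pt "0 0 0 0 0 0 1" --pt "0 0 0 0 0 0 0.6" --pt "0 0 0 0 0 0 0.3" --pt "0 0 0 0 0 0 0.1" --pt "0 0 0 0 0 0 0" --pt "0 0 0 0 0 0 0" --pt "0 0 10 0 0 0 0" --pt "0 0 35 0 0 0 0" --pt "0 0 45 0 0 0 0" --pt "0 0 45 0 0 0 0" --pt "0 -30 0 0 0 -0.03 0" --pt "0 -42 0 0 0 -0.03 0" --pt "0 -42 0 0 0 -0.03 0" --pt "0 -42 0 0 0 -0.03 0" --pt "0 -42 0 0 0 -0.03 0" --pt "0 -42 0 0 0 -0.03 0" --pt "0 -42 0 0 0 -0.03 0"

```text
clock: 37.05
tool_pos: [0.4626, 0.0788, 0.1865]
eef_rot: [0.001, 1.0, 0.0, 0.001]
contact_force: [0.6, 0.4, -0.3]
opening: 1.0
finger_force: 0.0
```

Request:
step_arm --pt "0 -42 0 0 0 0 0" --pt "0 -42 0 0 0 0 0" --pt "0 -42 0 0 0 0 0" --pt "0 -42 0 0 0 0 0" --pt "0 -42 0 0 0 0 0" --pt "0 -42 0 0 0 0 0" --pt "0 -42 0 0 0 0 0" --pt "0 -24 0 0 0 0 0" --pt "0 0 -20 0 0 0 0" --pt "0 0 0 0 0 0 0" --pt "0 0 0 0 0 0 0"

```text
clock: 38.15
tool_pos: [0.4626, -0.2369, 0.1662]
eef_rot: [-0.0, 1.0, 0.0, -0.0]
contact_force: [0.4, 0.1, 0.4]
opening: 0.998
finger_force: 0.0
```

Run:
```python
from h import *
st();snap('wrist');print(rect(cloud('wrist'),(.462,-.237),.04,.124))
ITEMS['rinT']=((.463,.362),.06,.081);look('rinT','bottle')
```

```text
{'clock': 38.15, 'q': [0.5791, 0.6742, -0.3156, 1.9486, 0.3638, 0.5744, 1.5909], 'tool_pos': [0.4626, -0.2369, 0.1662], 'eef_rot': [-0.0001, 1.0, 0.0003, -0.0002], 'contact_force': [0.4457, 0.0873, 0.387], 'opening': 0.9981, 'finger_force': 0.0}
(1359, [461.7, -236.4, 31.1, 30.9, 46.6, 123.2])
rinT scene (242, [466.3, 362.8, 74.9, 36.2, 12.6, 81.1])
rinT side (52, [484.8, 364.5, 40.8, 30.3, -80.6, 79.7])
bottle scene (70, [463.4, -235.8, 32.9, 29.5, 66.8, 125.0])
bottle side (59, [466.7, -241.9, 31.2, 19.4, 49.5, 124.1])
```

Request:
step_arm --pt "-1 0.5 -30 0 0 0 0" --pt "0 0 -30 0 0 0 0" --pt "0 0 -13 0 0 0 0" --pt "0 0 0 0 0 0 0.3" --pt "0 0 0 0 0 0 1" --pt "0 0 0 0 0 0 1" --pt "0 0 0 0 0 0 1" --pt "0 0 0 0 0 0 1" --pt "0 0 0 0 0 0 1" --pt "0 0 0 0 0 0 1" --pt "0 0 0 0 0 0 1" --pt "0 0 0 0 0 0 1" --pt "0 0 0 0 0 0 1" --force 35

```text
clock: 39.6
tool_pos: [0.4617, -0.2372, 0.0929]
eef_rot: [0.0, 1.0, -0.0, 0.0]
contact_force: [0.2, 0.1, 2.1]
opening: 0.353
finger_force: 35.0
```

Request:
step_arm --pt "0 0 15 0 0 0 1" --pt "0 0 35 0 0 0 1" --pt "0 0 30 0 0 0 1" --pt "0 25 0 0 0 0 1" --pt "0 40 0 0 0 0 1" --pt "0 40 0 0 0 0 1" --pt "0 40 0 0 0 0 1" --pt "0 40 0 0 0 0 1" --pt "1 40 0 0 0 0 1" --pt "1 40 0 0 0 0 1" --pt "1 40 0 0 0 0 1" --pt "1 40 0 0 0 0 1" --pt "0 40 0 0 0 0 1" --pt "0 40 0 0 0 0 1" --pt "0 40 0 0 0 0 1" --pt "0 29.5 0 0 0 0 1" --pt "0 0 -30 0 0 0 1" --pt "0 0 -30 0 0 0 1" --pt "0 0 0 0 0 0 1" --pt "0 0 0 0 0 0 1"

```text
clock: 41.6
tool_pos: [0.4652, 0.257, 0.1127]
eef_rot: [0.0, 1.0, -0.0, -0.001]
contact_force: [0.1, 0.2, -1.3]
opening: 0.351
finger_force: 35.0
```

Request:
step_arm --pt "0.5 0.5 -11 0 0 0 1" --pt "0 0 -6 0 0 0 1" --pt "0 0 -2 0 0 0 1" --pt "0 0 0 0 0 0 1" --pt "0 0 0 0 0 0 0.65" --pt "0 0 0 0 0 0 0.5" --pt "0 0 0 0 0 0 0.3" --pt "0 0 0 0 0 0 0.1" --pt "0 0 0 0 0 0 0" --pt "0 0 0 0 0 0 0" --pt "0 0 10 0 0 0 0" --pt "0 0 30 0 0 0 0" --pt "0 0 40 0 0 0 0" --pt "0 0 45 0 0 0 0" --pt "0 0 45 0 0 0 0" --pt "0 0 45 0 0 0 0" --pt "0 -20 30 0 0 0 0" --pt "0 0 0 0 0 0 0" --pt "0 0 0 0 0 0 0"

```text
clock: 43.5
tool_pos: [0.466, 0.2376, 0.3395]
eef_rot: [0.001, 1.0, 0.0, 0.001]
contact_force: [0.2, -0.0, -0.6]
opening: 0.995
finger_force: 0.0
```

Run:
```python
from h import *
st();snap('wrist','w_tray2.png');P=cloud('wrist')
for k,c,rd,h in(('soap',(.47,.153),.08,.039),('rinse',(.463,.362),.06,.081),('bottle',(.466,.257),.04,.125),('tub',(.591,.261),.055,.077),('brush',(.587,.366),.09,.049),('spr',(.594,.155),.06,.167),('sprb',(.594,.155),.06,.1)): print(k,rect(P,c,rd,h))
ITEMS['dial']=((.618,.01),.05,.07);look('dial','tubT','brushT')
cv2.imwrite('pics/w_tray2b.png',cv2.resize(load('wrist')['p'],(800,600),interpolation=cv2.INTER_CUBIC))
cv2.imwrite('pics/dial.png',cv2.resize(load('scene')['p'][180:240,220:290],None,fx=8,fy=8,interpolation=cv2.INTER_CUBIC))
```

```text
{'clock': 43.5, 'q': [-0.3868, 0.4392, -0.2652, 1.7268, 0.1337, 0.9919, 0.868], 'tool_pos': [0.466, 0.2376, 0.3395], 'eef_rot': [0.0008, 1.0, 0.0003, 0.0006], 'contact_force': [0.2414, -0.0221, -0.6302], 'opening': 0.9948, 'finger_force': 0.0}
soap (1961, [468.8, 153.4, 96.8, 58.4, 2.0, 38.3])
rinse (757, [463.6, 362.7, 76.1, 34.8, 12.9, 79.7])
bottle (421, [466.2, 258.2, 30.7, 30.1, 0.7, 124.2])
tub (1162, [588.9, 262.0, 65.6, 64.4, 69.0, 76.1])
brush (1528, [579.4, 362.1, 133.4, 105.3, 41.4, 48.3])
spr (373, [572.3, 158.2, 32.3, 24.4, -3.7, 165.9])
sprb (568, [591.5, 157.3, 66.3, 58.3, -2.9, 98.8])
dial scene (147, [611.8, 2.0, 60.2, 18.2, -28.1, 70.0])
dial side (113, [610.2, -1.0, 61.3, 20.0, -23.2, 70.5])Traceback (most recent call last):
  File "<stdin>", line 4, in <module>
  File "h.py", line 49, in look
    c,rd,h=ITEMS[k]; print(k,n,rect(cloud(n),c,rd,h))
           ~~~~~^^^
KeyError: 'tubT'
```

Run:
```python
from h import *
a=cv2.resize(load('wrist')['p'],(600,450),interpolation=cv2.INTER_CUBIC)
u,v=proj('scene',[.611,0,.04])[0].astype(int)
b=cv2.resize(load('scene')['p'][v-35:v+35,u-35:u+35],(450,450),interpolation=cv2.INTER_CUBIC)
cv2.imwrite('pics/chk.png',cv2.resize(np.hstack([a[:,150:],b]),(800,400)))
```

```text
(no output)
```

View pics/chk.png

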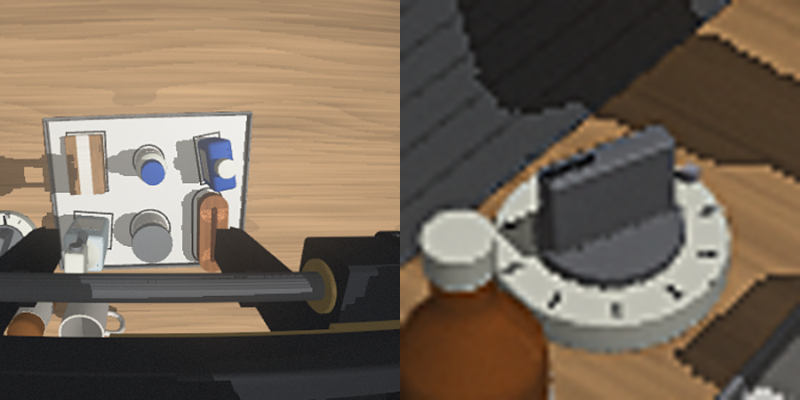

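Request:
step_arm --pt "20 -25 0 0 0 -0.1 0" --pt "20 -25 0 0 0 -0.1 0" --pt "20 -25 0 0 0 -0.1 0" --pt "20 -25 -10 0 0 -0.1 0" --pt "20 -25 -10 0 0 -0.1 0" --pt "20 -25 -20 0 0 -0.1 0" --pt "20 -25 -20 0 0 -0.1 0" --pt "0 0 0 0 0 0 0" --pt "0 0 0 0 0 0 0"

```text
clock: 44.55
tool_pos: [0.6053, 0.0632, 0.2769]
eef_rot: [0.343, 0.939, -0.001, -0.002]
contact_force: [-0.1, 0.7, 0.3]
opening: 0.995
finger_force: 0.0
```

Run:
```python
from h import *
st();snap('wrist');P=cloud('wrist');print('bar',rect(P,(.611,0),.045,.07,.004))
m=(np.hypot(P[:,0]-.611,P[:,1])<.075)&(abs(P[:,2]-.02)<.004);q=P[m,:2]*1000
A=np.c_[2*q,np.ones(len(q))];print('disc',len(q),q.min(0),q.max(0),cv2.minEnclosingCircle(q.astype(np.float32)))
ortho('wrist',.54,.68,-.07,.07,.02,4000,'o_dial.png')
```

```text
{'clock': 44.55, 'q': [-0.1518, 0.6223, -0.0485, 1.5716, 0.0339, 0.9523, 0.6595], 'tool_pos': [0.6053, 0.0632, 0.2769], 'eef_rot': [0.343, 0.9393, -0.0007, -0.0018], 'contact_force': [-0.1032, 0.6884, 0.3349], 'opening': 0.9949, 'finger_force': 0.0}
bar (487, [609.4, 1.5, 60.7, 15.9, -24.6, 69.0])
disc 1985 [555.92137443 -51.87057641] [662.65036284  54.79173026] ((609.4784545898438, 0.9895749688148499), 53.909088134765625)
```

View pics/o_dial.png

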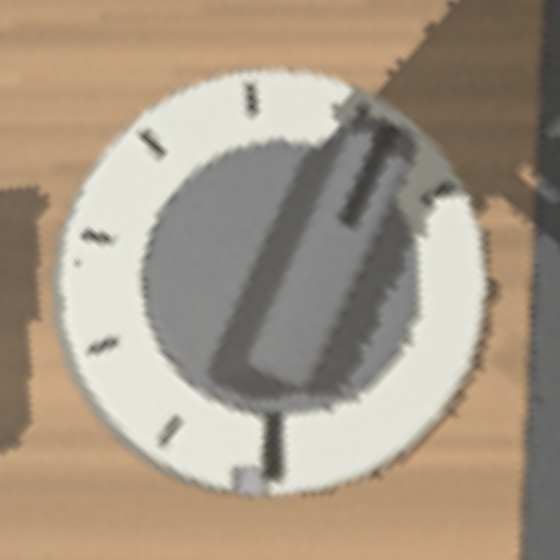

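Request:
step_arm --pt "0 -3 -5 0 0 -0.1436 0" --pt "0 -3 -5 0 0 -0.1436 0" --pt "0 -3 -5 0 0 -0.1436 0" --pt "0 -3 -5 0 0 -0.1436 0" --pt "0 -3 -5 0 0 -0.1436 0" --pt "0 -3 -5 0 0 -0.1436 0" --pt "0 -3 -5 0 0 -0.1436 0" --pt "0 -3 -5 0 0 -0.1436 0" --pt "0 -3 -5 0 0 -0.1436 0" --pt "1 -3 -5 0 0 -0.1436 0" --pt "1 -3 -5 0 0 -0.1436 0" --pt "1 -3 -5 0 0 -0.1436 0" --pt "0 -3 -5 0 0 -0.1436 0" --pt "0 -3 -5 0 0 -0.1436 0" --pt "0 -3 -5 0 0 -0.1436 0" --pt "0 -3 -5 0 0 -0.1436 0" --pt "0 -3 -5 0 0 -0.1436 0" --pt "0 -3 -5 0 0 -0.1436 0" --pt "0 -3 -5 0 0 -0.1436 0" --pt "0 -4 -5 0 0 -0.1436 0"

```text
clock: 46.6
tool_pos: [0.609, 0.0049, 0.1788]
eef_rot: [0.977, -0.215, -0.0, -0.001]
contact_force: [0.6, -0.4, -0.3]
opening: 0.999
finger_force: 0.0
```

```bash
python3 -c "
from h import *
st()
from scipy.spatial.transform import Rotation as R
M=R.from_quat(r.get_state()['eef_rot']).as_matrix();print(np.degrees(np.arctan2(-M[1,0],-M[0,0])))"
```

```text
{'clock': 46.6, 'q': [-0.455, 0.8575, 0.7176, 1.7012, -0.7166, 0.8648, -1.4251], 'tool_pos': [0.609, 0.0049, 0.1788], 'eef_rot': [0.9767, -0.2147, -0.0003, -0.0015], 'contact_force': [0.6238, -0.4491, -0.3164], 'opening': 0.9986, 'finger_force': 0.0}
155.20703263929795
```

Request:
step_arm --pt "0 0 -40 0 0 0 0" --pt "0 0 -40 0 0 0 0" --pt "0 0 -40 0 0 0 0" --pt "0 0 -18 0 0 0 0" --pt "0 0 -6 0 0 0 0" --pt "0 0 0 0 0 0 0" --pt "0 0 0 0 0 0 0" --force 20

```text
clock: 47.3
tool_pos: [0.6101, 0.0025, 0.0362]
eef_rot: [0.977, -0.213, 0.001, -0.0]
contact_force: [0.7, -0.1, 0.5]
opening: 0.994
finger_force: 0.0
```

Request:
step_arm --pt "-0.7 -1.2 0 0 0 0 0.4" --pt "0 0 0 0 0 0 1" --pt "0 0 0 0 0 0 1" --pt "0 0 0 0 0 0 1" --pt "0 0 0 0 0 0 1" --pt "0 0 0 0 0 0 1" --pt "0 0 0 0 0 0 1" --pt "0 0 0 0 0 0 1" --pt "0 0 0 0 0 0 1" --pt "0 0 0 0 0 0 1" --pt "0 0 0 0 0 0 1" --pt "0 0 0 0 0 0 1" --pt "0 0 0 0 0 0 1"

```text
clock: 48.6
tool_pos: [0.6084, 0.0007, 0.0348]
eef_rot: [0.977, -0.214, -0.0, 0.0]
contact_force: [0.2, -0.4, -0.0]
opening: 0.176
finger_force: 20.0
```

Request:
step_arm --pt "0 0 0 0 0 0.13 1" --pt "0 0 0 0 0 0.13 1" --pt "0 0 0 0 0 0.13 1" --pt "0 0 0 0 0 0.13 1" --pt "0 0 0 0 0 0.13 1" --pt "0 0 0 0 0 0.13 1" --pt "0 0 0 0 0 0.13 1" --pt "0 0 0 0 0 0.13 1" --pt "0 0 0 0 0 0.13 1" --pt "0 0 0 0 0 0.13 1" --pt "0 0 0 0 0 0.13 1" --pt "0 0 0 0 0 0.13 1" --pt "0 0 0 0 0 0.13 1" --pt "0 0 0 0 0 0.13 1" --pt "0 0 0 0 0 0.13 1" --pt "0 0 0 0 0 0.13 1" --pt "0 0 0 0 0 0.13 1" --pt "0 0 0 0 0 0.13 1" --pt "0 0 0 0 0 0.13 1" --pt "0 0 0 0 0 0.13 1"

```text
clock: 50.6
tool_pos: [0.6106, -0.001, 0.0348]
eef_rot: [0.466, 0.885, 0.0, 0.002]
contact_force: [3.6, -2.1, -5.3]
opening: 0.18
finger_force: 20.0
```

```bash
cat >> h.py <<'E'
def yaw():
    from scipy.spatial.transform import Rotation as R
    s=r.get_state();M=R.from_quat(s['eef_rot']).as_matrix();print('yaw',np.degrees(np.arctan2(-M[1,0],-M[0,0])),'moment',np.round(s['moment'],2))
E
python3 -c "
from h import *
st();yaw()"
```

```text
{'clock': 50.6, 'q': [-0.0435, 0.9538, -0.0561, 1.7428, 0.1114, 0.4439, 0.4252], 'tool_pos': [0.6106, -0.001, 0.0348], 'eef_rot': [0.4658, 0.8849, 0.0003, 0.0023], 'contact_force': [3.5533, -2.077, -5.3338], 'opening': 0.18, 'finger_force': 19.9996}
yaw -55.52830668564194 moment [-0.42 -0.76 -0.03]
```

Request:
step_arm --pt "0 0 0 0 0 0.11 1" --pt "0 0 0 0 0 0.11 1" --pt "0 0 0 0 0 0.11 1" --pt "0 0 0 0 0 0.11 1" --pt "0 0 0 0 0 0.11 1" --pt "0 0 0 0 0 0.11 1" --pt "0 0 0 0 0 0.1 1" --pt "0 0 0 0 0 0.08 1" --pt "0 0 0 0 0 0.05 1" --pt "0 0 0 0 0 0.04 1" --pt "0 0 0 0 0 0.03 1" --pt "0 0 0 0 0 0.03 1" --pt "0 0 0 0 0 0 1" --pt "0 0 0 0 0 0 1"

```text
clock: 52.0
tool_pos: [0.6111, 0.0002, 0.0348]
eef_rot: [-0.007, 1.0, 0.0, 0.002]
contact_force: [5.0, 0.0, -4.8]
opening: 0.177
finger_force: 20.0
```

```bash
python3 -c "
from h import *
st();yaw()"
```

```text
{'clock': 52.0, 'q': [0.0839, 0.9655, -0.2858, 1.7345, 0.4957, 0.5086, 1.0633], 'tool_pos': [0.6111, 0.0002, 0.0348], 'eef_rot': [-0.0072, 1.0, 0.0003, 0.0025], 'contact_force': [4.9504, 0.0102, -4.7948], 'opening': 0.1774, 'finger_force': 19.9994}
yaw 0.8226036846522014 moment [ 0.03 -1.12 -0.47]
```

Request:
step_arm --pt "0 0 0 0 0 0.03 1" --pt "0 0 0 0 0 0 1" --pt "0 0 0 0 0 0 0.7" --pt "0 0 0 0 0 0 0.4" --pt "0 0 0 0 0 0 0.2" --pt "0 0 0 0 0 0 0" --pt "0 0 0 0 0 0 0" --pt "0 0 0 0 0 0 0" --pt "0 0 15 0 0 0 0" --pt "0 0 40 0 0 0 0" --pt "0 0 45 0 0 0 0" --pt "0 0 45 0 0 0 0" --pt "0 0 45 0 0 0 0" --pt "-20 0 45 0 0 0 0" --pt "-35 0 20 0 0 0 0" --pt "-35 0 0 0 0 0 0" --pt "-35 0 0 0 0 0 0" --pt "0 0 0 0 0 0 0" --pt "0 0 0 0 0 0 0"

```text
clock: 53.9
tool_pos: [0.4833, 0.0006, 0.291]
eef_rot: [-0.024, 1.0, -0.0, 0.001]
contact_force: [0.5, 0.6, 0.8]
opening: 0.998
finger_force: 0.0
```

Run:
```python
from h import *
st();snap('scene');snap('side')
for n in('scene','side'):
    P=cloud(n)
    for k,c,rd,h in(('dial',(.61,.001),.045,.07),('soap',(.47,.153),.08,.039),('rinse',(.463,.362),.06,.081),('bottle',(.466,.257),.04,.125),('tub',(.591,.261),.055,.077),('brush',(.587,.366),.09,.049),('spr',(.594,.155),.06,.167),('sprb',(.594,.155),.06,.1)): print(n,k,rect(P,c,rd,h))
b=cv2.resize(load('scene')['p'][130:330,220:470],(750,600),interpolation=cv2.INTER_CUBIC)
cv2.imwrite('pics/fin.png',b)
```

```text
{'clock': 53.9, 'q': [0.2354, 0.4628, -0.499, 1.9026, 0.2906, 0.8459, 1.2045], 'tool_pos': [0.4833, 0.0006, 0.291], 'eef_rot': [-0.0238, 0.9997, -0.0003, 0.0009], 'contact_force': [0.4739, 0.5782, 0.8337], 'opening': 0.9984, 'finger_force': 0.0}
scene dial (137, [611.5, 1.5, 60.6, 16.4, -0.3, 70.0])
scene soap (579, [468.2, 154.8, 100.6, 58.4, 2.2, 39.7])
scene rinse (244, [466.1, 362.4, 74.9, 36.2, 12.4, 81.4])
scene bottle (128, [468.8, 259.8, 32.0, 28.4, -54.9, 125.5])
scene tub (562, [591.1, 262.2, 63.4, 62.5, 37.2, 77.4])
scene brush (1207, [572.5, 362.4, 149.4, 113.6, -26.6, 50.0])
scene spr (299, [595.9, 155.9, 69.5, 26.8, -3.9, 167.4])
scene sprb (314, [594.9, 156.3, 64.4, 60.5, -5.0, 100.2])
side dial (119, [610.2, 0.0, 60.0, 20.8, 1.1, 70.6])
side soap (405, [469.7, 176.7, 112.3, 93.6, -89.9, 40.6])
side rinse (38, [466.0, 346.8, 74.3, 21.2, 5.2, 78.8])
side bottle None
side tub None
side brush (287, [576.1, 365.5, 157.2, 57.4, 7.0, 48.8])
side spr (161, [592.9, 153.6, 74.0, 34.0, -7.7, 168.2])
side sprb (162, [593.9, 149.8, 66.4, 62.0, -2.3, 100.7])
```

View pics/fin.png

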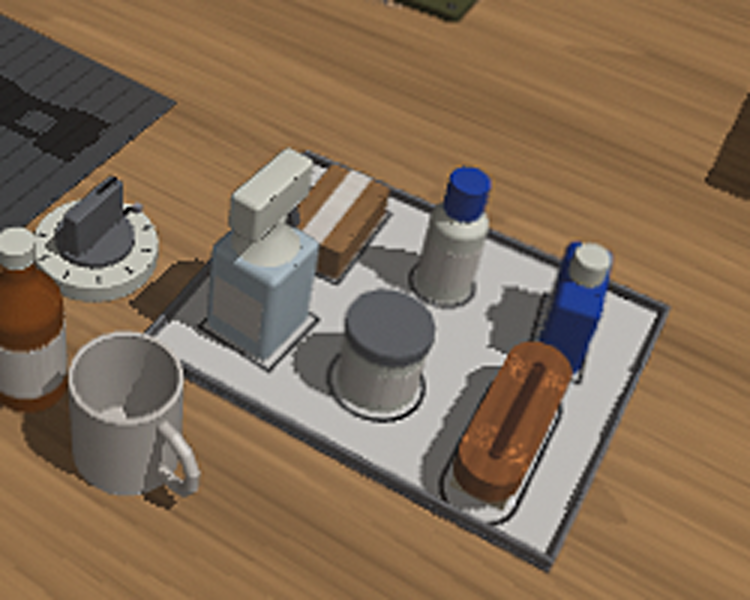

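```bash
python3 -c "
from plant import r
print(r.finish_job())"
```

```text
the job is handed in; nothing more can be done
None
```

All six supplies stand inside their outlines on the tray, the dial is back at its zero stop, the bystanders were left where they were, and I've handed the job in (no verdict came back).

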